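# Blow down the spray-glazing air line

## Robot

A 6-joint arm with a two-finger parallel gripper is mounted at the origin on the work surface. World frame = base frame: x ahead of the robot, y to its left, z up, the work surface at z = 0. Lengths are in mm, angles in rad, forces in N, time in s.
With the tool pointing down it reaches from about 425 to 925 mm from the base axis. Payload 12.5 kg.
Tool frame: the origin (TCP) lies at the very end of the fingers, on their centre line; the grasp point (between the pads) lies 19 mm behind it (grip_depth is the distance from the TCP to the grasp point, in mm); y points along the fingers, z is the direction in which the jaws open and shut, and the axes are right-handed (so a half turn about y gives the same grasp; the last joint's range is limited). The gripper opens to 85 mm and grips with 20 to 120 N. Pads are 22 mm wide; open, the fingers measure 114 mm over their backs; the gripper's body (76 mm by 85 mm) begins 54 mm behind the grasp point. The pads swing forward as they close: fully open they stand 13 mm farther back than shut.
Start: joints at [1.146, 0.491, 1.559, -0, 1.092, -0.106], TCP at [195.875, 593.53, 231.327] pointing down, gripper open.
Joint ranges: [-3.1, 3.1], [-0.84, 2.19], [0.05, 2.79], [-1.13, 4.28], [0.06, 2.93], [-2.69, 2.69]. Speed limits (rad/s): [2.22, 2.22, 2.79, 3.14, 3.14, 3.14].

## Interface

Orientations are given as a unit quaternion [w, x, y, z].
In Python, from plant import movep, move_straight, move_j, open_gripper, gripper_close, sleep, inverse_kinematics, sense, read_camera, calibration, PlanningError, job_done, grip_depth gives the robot as it stands. Calls block until the motion is done:
- movep(position, orientation): joint-space move of the TCP to a pose.
- move_straight(position, velocity=150, attitude=None, guard=None): straight line of the TCP; attitude=None keeps the orientation; velocity is the mean speed in mm/s. With guard (N) it stops when the force on the tool has changed by that much, and returns True; else False.
- move_j(angles): joint-space move.
- open_gripper() and gripper_close(squeeze=None): open the fingers fully, or close them until they stop; squeeze is the grip in N (None keeps the last).
- sleep(seconds).
- inverse_kinematics(position, orientation): joint angles nearest the present ones, or None.
- sense(): the state.
- read_camera(name): name is "side" or "top"; returns the picture (420x560x3 uint8, red, green, blue); there is no depth.
- calibration(name): a dict with "intrinsics" (3x3 intrinsics, pixels), "k1" (the pictures are not rectified: a ray, as slopes to the right and down, at radius r is drawn at 1 + k1 r^2 times it, then the intrinsics apply), "origin" and "rotation" of the camera in the world. Camera axes: x right, y up, looking along -z (the intrinsics and any distortion apply to the point x, -y, -z); pixel columns grow to the right and rows downward; lengths in mm; the calibration is good to about 2 mm. A picture is of the moment at which its call begins. calibration takes no time and is no camera call.
A pose or a line that the arm cannot do raises PlanningError and nothing moves.
- job_done(): hands the job in, once; it reports no verdict.
The state is a dict: "t": time; "q": joint angles; "joint_velocities": joint speeds; "joint_efforts": joint torques, N m; "tcp_pos": TCP position; "orientation": TCP orientation; "contact_force": force on the tool from outside, world axes, zero at the start; "wrist_torque": the same for the moment, N m; "width": opening from 0.0 (shut) to 1.0 (fully open).
Only numpy, scipy, OpenCV 4.12 (cv2) and the standard library are available. Lean on these libraries where they do the work, as an engineer would, in place of code of your own. Each camera call takes 0.05 s, during which the arm holds its last target.

## Task

Blow the water out of the air line of the glaze-spraying bench: on the air manifold, pull the wide mushroom-headed drain knob straight up, all the way out to its detent, leave it out for at least one second, then push it back down fully home and let go. Leave the ball knob and the T-handle knob beside it as they stand.

Things in the scene. Friction and masses are not known exactly. Their poses are not given: they have to be found in the camera images.
- drain_knob (a joint): Drain knob's travel, m: 0 = fully home (down), as it starts; 0.030 = fully out (up) at its stop. Slides straight up and down; a sprung detent holds it at either end, resists up to 6 N, and past half-way snaps it on to the nearer end if free. Three knobs stand 105 mm apart in a row on an aluminium bar with a small low gauge at one end; the drain knob may have any of the three places.
- drain_grip (a point): Drain knob's grip point: black mushroom head, 48 mm across, 24 mm high (upright side up to 16 mm, rounded above), on a steel stem. On its axis, 10 mm above the head's underside, 14 mm below its top; moves with the knob. Home, it is 87 mm above the table, 26 mm above its grey valve block (50 x 50 mm). z: up, the way it pulls; y: along the row of knobs; x: across it.
- ball_grip (a point): Centre of the ball knob, a bystander in the same row: a small black ball, 26 mm across, on a steel stem. It may stand partly out of its 30 mm of up-and-down travel and stays where it is left. Leave alone.
- tee_grip (a point): Centre of the cross-bar of the T-handle knob, a bystander in the same row: a black bar 60 mm long (along the row), 16 mm wide and high, on a steel stem. It may stand partly out and stays where it is left. Leave alone.

How it is judged:
By the outcome, as a careful person would: the job done as asked, in the order asked, and still so for the second after the job is handed in, with the robot touching nothing.
It also fails if it takes over 35 s, if anything falls off the work surface, if the arm or the gripper's body presses on something with over 40 N, if the wrist force passes 120 N, or if a joint passes its speed limit or range.

## Working session

There is one attempt and no reset: what is moved stays moved. The work goes in short steps, each a Python script; the robot and the scene stay as the last script left them, time stands still between calls to the robot, and variables do not carry over. Pictures are saved under pics/ and viewed, and the job is handed in when it is done.

```bash
ls; mkdir -p pics; python3 - <<'E'
from plant import *
import cv2
for n in("side","top"):
    im=read_camera(n); cv2.imwrite(f"pics/{n}0.png",im[:,:,::-1])
    c=calibration(n); print(n,c)
print(sense(),grip_depth)
E
```

```text
pics
side {'intrinsics': array([[444.97194235,   0.        , 287.05404664],
       [  0.        , 444.97194235, 217.13795077],
       [  0.        ,   0.        ,   1.        ]]), 'k1': -0.09763361052383704, 'origin': array([221.89494639, 350.23085702, 646.91827642]), 'rotation': array([-0.37992276, -0.13861413,  0.30827348,  0.86105301])}
top {'intrinsics': array([[382.04275652,   0.        , 280.19797267],
       [  0.        , 382.04275652, 210.78238644],
       [  0.        ,   0.        ,   1.        ]]), 'k1': -0.07429004368658204, 'origin': array([426.89207552,  46.76130405, 786.70248302]), 'rotation': array([ 0.70653642,  0.07015829, -0.06721364, -0.70097534])}
{'t': 0.1, 'q': array([ 1.14644499e+00,  4.91445450e-01,  1.55938399e+00, -2.43121814e-06,
        1.09172187e+00, -1.05602853e-01]), 'joint_velocities': array([-0.00039563, -0.001993  , -0.00017723, -0.00023734,  0.00124155,
       -0.00059639]), 'joint_efforts': array([ 2.39539972e-03, -6.19450021e+01, -2.62025982e+01, -4.63357753e-05,
        2.86491006e-03,  1.96236806e-05]), 'tcp_pos': array([195.75781757, 593.33756723, 230.82118372]), 'orientation': array([-0.69781814,  0.69847275, -0.11230576,  0.11212971]), 'contact_force': array([ 0.16187297,  0.1739286 , -0.18497162]), 'wrist_torque': array([-0.03457441, -0.04753676, -0.00430309]), 'width': 0.9971255872326503} 18.700000000000003
```

View pics/side0.png

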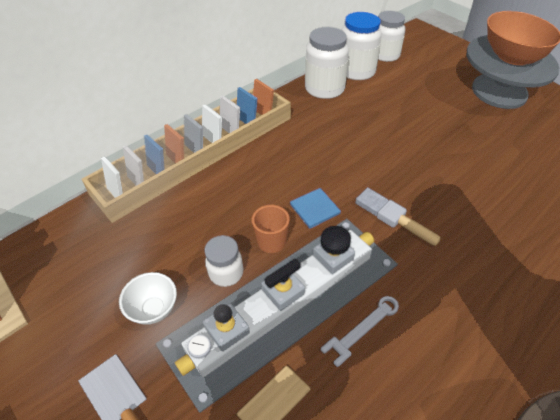

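View pics/top0.png

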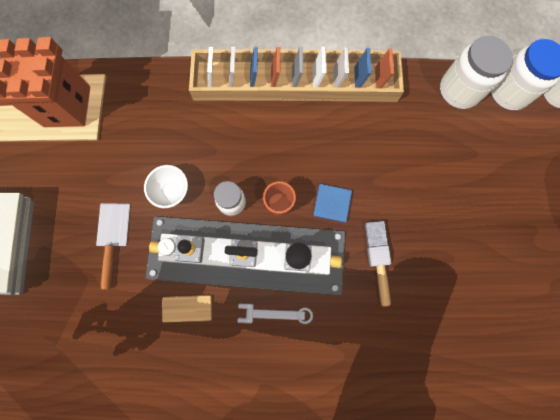

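Side view: black mushroom head at about (335,240), at the far end of the bar from the gauge. Top view: same head at about (298,257). The T bar is next to it, and the ball is by the gauge. I'll segment and triangulate.

```bash
cat > h.py <<'E'
import numpy as np, cv2
from scipy.spatial.transform import Rotation as R
from plant import *
def ray(n,px):
    c=calibration(n); K=c["intrinsics"]
    u=cv2.undistortPoints(np.array([[px]],float),K,np.array([c["k1"],0,0,0,0.]),)[0,0]
    # refine exact: model is x_d = x(1+k1 r^2), same as OpenCV
    q=c["rotation"]; d=R.from_quat([q[1],q[2],q[3],q[0]]).apply([u[0],-u[1],-1])
    return c["origin"],d/np.linalg.norm(d)
def onz(n,px,z):
    o,d=ray(n,px); return o+d*(z-o[2])/d[2]
def tri(p1,p2):
    o1,d1=ray("side",p1); o2,d2=ray("top",p2)
    A=np.stack([d1,-d2],1); s=np.linalg.lstsq(A,o2-o1,rcond=None)[0]
    a,b=o1+s[0]*d1,o2+s[1]*d2; return (a+b)/2,np.linalg.norm(a-b)
def proj(n,P):
    c=calibration(n); q=c["rotation"]; p=R.from_quat([q[1],q[2],q[3],q[0]]).inv().apply(np.array(P)-c["origin"])
    x=np.array([p[0],-p[1]])/-p[2]; x=x*(1+c["k1"]*(x@x)); K=c["intrinsics"]
    return x*[K[0,0],K[1,1]]+K[:2,2]
def blobs(n,box,im=None,thr=45):
    im=read_camera(n) if im is None else im
    x0,y0,x1,y1=box; m=(im.max(2)<thr).astype(np.uint8); k=np.zeros_like(m); k[y0:y1,x0:x1]=m[y0:y1,x0:x1]
    k=cv2.morphologyEx(k,cv2.MORPH_OPEN,np.ones((3,3)))
    N,l,s,c=cv2.connectedComponentsWithStats(k)
    return [(s[i].tolist(),c[i].round(1).tolist()) for i in range(1,N) if s[i,4]>40]
E
python3 - <<'E'
from h import *
for n,b in (("side",(190,210,370,350)),("top",(155,225,335,285))):
    im=cv2.imread(f"pics/{n}0.png")
    for t in (35,45):print(n,t,blobs(n,b,im,t))
    x0,y0,x1,y1=b; cv2.imwrite(f"pics/{n}_crop.png",cv2.resize(im[y0:y1,x0:x1],None,fx=4,fy=4,interpolation=cv2.INTER_CUBIC))
E
```

```text
side 35 []
side 45 [([337, 227, 10, 9, 49], [341.9, 230.6]), ([323, 245, 19, 9, 70], [331.9, 250.1]), ([278, 273, 11, 9, 53], [283.4, 277.4])]
top 35 []
top 45 []
```

View pics/side_crop.png

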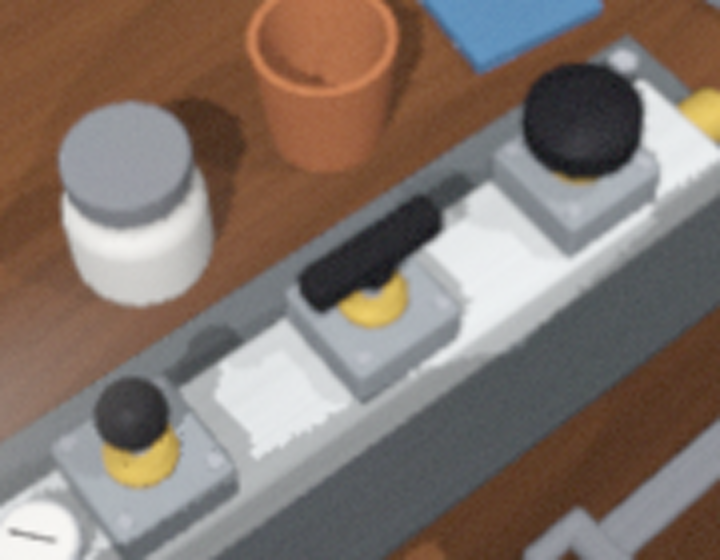

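View pics/top_crop.png

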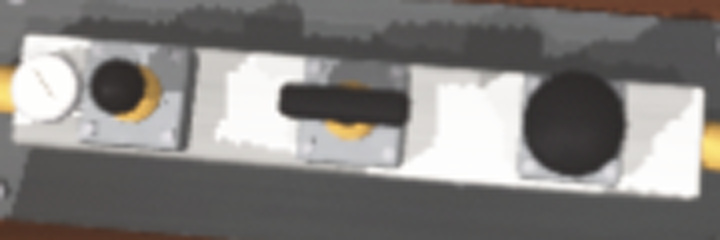

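The crops show the mushroom clearly: side crop (582,121)/4 and top crop (574,124)/4. The threshold needs to be higher.

```bash
python3 - <<'E'
from h import *
S={};
for n,b in (("side",(190,210,370,350)),("top",(155,225,335,285))):
    im=cv2.imread(f"pics/{n}0.png")
    for t in (58,66,72,78):print(n,t,blobs(n,b,im,t))
names={"drain":((335.5,240.3),(298.5,256)),"tee":((283,273.2),(241.1,250.8)),"ball":((222.9,313.5),(184.5,246.8))}
for k,(a,b) in names.items(): print(k,tri(a,b))
p=onz("side",names["drain"][0],88);q=onz("top",names["drain"][1],88);print(p,q)
E
```

```text
side 58 [([321, 226, 29, 28, 592], [334.9, 238.9]), ([266, 259, 34, 28, 414], [282.5, 273.1]), ([222, 310, 9, 12, 61], [226.7, 316.2])]
side 66 [([321, 226, 29, 28, 653], [335.1, 239.4]), ([265, 259, 35, 28, 437], [282.4, 273.0]), ([217, 306, 15, 16, 122], [225.3, 314.9])]
side 72 [([321, 226, 29, 28, 679], [335.1, 239.5]), ([265, 259, 35, 28, 450], [282.4, 272.9]), ([215, 305, 17, 17, 173], [224.1, 313.8])]
side 78 [([321, 226, 29, 28, 684], [335.1, 239.5]), ([265, 259, 35, 29, 463], [282.3, 273.0]), ([215, 305, 17, 17, 223], [222.9, 313.3])]
top 58 [([179, 241, 11, 11, 91], [184.6, 245.7]), ([287, 243, 23, 25, 392], [299.0, 254.1]), ([226, 247, 30, 7, 150], [239.7, 249.6])]
top 66 [([178, 241, 13, 12, 121], [184.2, 246.2]), ([287, 242, 24, 26, 493], [298.3, 255.0]), ([226, 247, 31, 9, 227], [241.2, 250.7])]
top 72 [([178, 240, 13, 13, 131], [184.1, 246.1]), ([286, 241, 25, 28, 526], [298.2, 254.7]), ([226, 247, 31, 9, 236], [241.3, 250.7])]
top 78 [([179, 229, 145, 40, 1192], [273.1, 244.6]), ([178, 240, 13, 13, 135], [184.0, 246.0]), ([226, 247, 31, 9, 249], [241.5, 250.7])]
drain (array([480.71436454,  15.78891324,  84.3923665 ]), np.float64(0.8689306448636623))
tee (array([488.4269429 , 120.32778299,  91.11452879]), np.float64(1.728936782250324))
ball (array([495.28405784, 225.17769264,  90.4206413 ]), np.float64(0.32618836277752666))
[478.69241312  17.69781147  88.        ] [480.79407583  16.19344141  88.        ]
```

Points agree with the given sizes: drain to tee to ball is spaced about 105 mm, drain height about 85–88, reach about 480. I'll approach with the jaws across the row.

```bash
cat >> h.py <<'E'
D=np.array([479.9,16.7]); yd=np.array([495.28-480.7,225.2-16.0,0]); yd/=np.linalg.norm(yd); xd=np.cross(yd,[0,0,1])
def quat(s=1):
    z=s*xd; y=np.array([0,0,-1.]); x=np.cross(y,z)
    q=R.from_matrix(np.stack([x,y,z],1)).as_quat(); return np.array([q[3],q[0],q[1],q[2]])
E
python3 - <<'E'
from h import *
for s in(1,-1):print(s,quat(s),inverse_kinematics([*D,170],quat(s)),inverse_kinematics([*D,64],quat(s)))
q=sense()["q"]
c=[(abs(inverse_kinematics([*D,170],quat(s))-q).max(),s) for s in (1,-1) if inverse_kinematics([*D,170],quat(s)) is not None]
s=min(c)[1]; print(c,s)
movep([*D,170],quat(s))
for n in("side","top"): cv2.imwrite(f"pics/{n}1.png",read_camera(n)[:,:,::-1])
st=sense();print(st["t"],st["tcp_pos"],st["contact_force"])
E
```

```text
1 [ 0.48230555 -0.48230555  0.51708931 -0.51708931] [-1.02886807e-01  3.70300550e-01  1.97606922e+00 -4.44089210e-16
  7.95222883e-01 -3.33052473e-02] [-1.02886807e-01  5.51158037e-01  2.06635700e+00 -4.44089210e-16
  5.24077615e-01 -3.33052473e-02]
-1 [-0.51708931  0.51708931  0.48230555 -0.48230555] None None
[(np.float64(1.2493317938689934), 1)] 1
2.5 [479.99095252  17.259213   170.04162389] [-0.84744559  0.14235801  0.40377307]
```

View pics/side1.png

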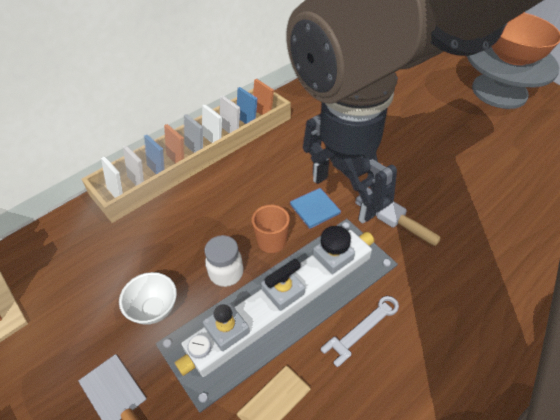

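The side view shows the gripper above the mushroom, with its open fingers at about (315,165) and (378,210). The knobs are unchanged. I'll check the projected TCP, then go down with a guard.

```bash
python3 - <<'E'
from h import *
print(proj("side",[480,17,170]),proj("side",[480,17,183]))
hit=move_straight([*D,66],100,guard=12)
st=sense();print(hit,st["t"],st["tcp_pos"],st["contact_force"],st["width"])
for n in("side","top"): cv2.imwrite(f"pics/{n}2.png",read_camera(n)[:,:,::-1])
E
```

```text
[339.76618417 205.11869513] [340.56777471 199.01710408]
False 3.6917 [480.14760473  16.68899568  66.43586649] [-0.13981339  0.03394069 -0.1397236 ] 0.9998760315797101
```

View pics/side2.png

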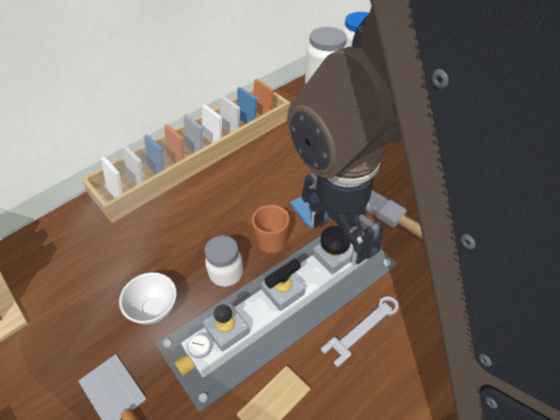

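The side view shows the fingers straddling the head, with its centre near (335,242), and clear of the T bar at (283,273). There is no contact force. Next I'll grip.

```bash
python3 - <<'E'
from h import *
gripper_close(50)
st=sense();print(st["t"],st["tcp_pos"],st["contact_force"],st["wrist_torque"],st["width"])
E
```

```text
4.2417 [481.552206    16.55614025  66.9258859 ] [3.54558047 0.65788063 8.06068543] [ 0.03546012 -0.73529779  0.05691244] 0.5421378017553878
```

The width is 0.54 × 85 ≈ 46 mm, which fits the 48 mm head, and the side force is small. Now I'll pull up.

```bash
python3 - <<'E'
from h import *
p0=sense()["tcp_pos"]; p=p0.copy()
hit=False
hit=move_straight(p0+[0,0,34],30,guard=30)
st=sense();print(hit,st["t"],st["tcp_pos"]-p0,st["contact_force"],st["width"])
sleep(0.3)
for n in("side","top"): cv2.imwrite(f"pics/{n}3.png",read_camera(n)[:,:,::-1])
st=sense();print(st["t"],st["tcp_pos"]-p0,st["contact_force"],st["width"])
E
```

```text
True 5.2167 [-3.21167575e-02  2.44173980e-03  3.02109468e+01] [ 2.20303963  0.1268973  -4.49019924] 0.5409161110000648
5.6167 [7.64505881e-03 1.05957224e-02 3.02283318e+01] [-0.87049678 -0.03436912 -4.52309511] 0.5407018898592592
```

View pics/side3.png

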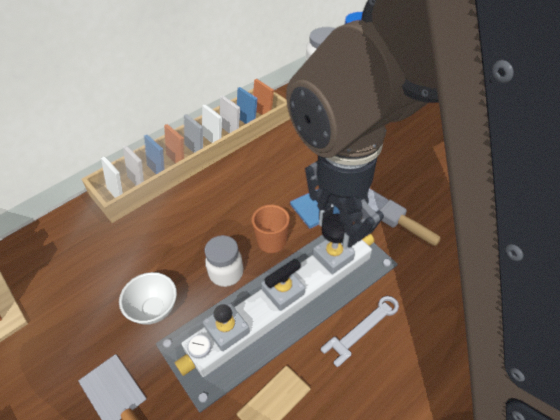

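The side view shows the head raised in the fingers at about (335,228), with the yellow collar showing at (335,248). The arm rose 30.2 mm and hit the stop, so the knob is fully out with no slip. I'll wait, then push it home.

```bash
python3 - <<'E'
from h import *
sleep(2.0)
p0=sense()["tcp_pos"]; print(sense()["t"],p0)
hit=move_straight(p0-[0,0,34],30,guard=35)
st=sense();print(hit,st["t"],st["tcp_pos"]-p0,st["contact_force"],st["width"])
sleep(0.3)
st=sense();print(st["t"],st["tcp_pos"]-p0,st["contact_force"],st["width"])
E
```

```text
7.6167 [481.59008811  16.56946844  97.17459697]
True 8.5917 [ 3.71538336e-03  1.52398314e-03 -3.02259934e+01] [-3.156888   -0.78836945 12.41697015] 0.5400078559618932
8.8917 [ 1.61106441e-02  2.24875996e-02 -3.02330775e+01] [-2.59946621 -0.43664564 12.54506048] 0.5416796880995971
```

Pushing down moved it 30.2 mm to the hard stop. Now I'll release, retreat straight up and look.

```bash
python3 - <<'E'
from h import *
open_gripper(); sleep(0.2)
st=sense();print(st["t"],st["tcp_pos"],st["contact_force"],st["width"])
print(move_straight([*st["tcp_pos"][:2],190],120,guard=15))
movep([420,-260,260],st["orientation"]) if inverse_kinematics([420,-260,260],st["orientation"]) is not None else print("noik")
for n in("side","top"):
    im=read_camera(n)[:,:,::-1]; cv2.imwrite(f"pics/{n}4.png",im)
    b=(190,210,370,350) if n=="side" else (155,225,335,285)
    print(n,blobs(n,b,im,72)); a=cv2.imread(f"pics/{n}0.png"); print("before",blobs(n,b,a,72))
st=sense();print(st["t"],st["tcp_pos"],st["contact_force"])
E
```

```text
9.5667 [479.97647771  16.72047279  65.41781499] [-0.14046639  0.41500978  0.73391933] 1.0014179264703593
False
side [([321, 226, 29, 28, 678], [335.1, 239.5]), ([265, 259, 35, 28, 454], [282.3, 272.9]), ([215, 305, 17, 17, 231], [223.0, 313.1])]
before [([321, 226, 29, 28, 679], [335.1, 239.5]), ([265, 259, 35, 28, 450], [282.4, 272.9]), ([215, 305, 17, 17, 173], [224.1, 313.8])]
top [([192, 227, 98, 15, 677], [244.5, 234.5]), ([286, 239, 25, 30, 556], [298.1, 253.9]), ([178, 240, 13, 13, 134], [184.0, 246.2]), ([225, 247, 32, 9, 247], [241.1, 250.8])]
before [([178, 240, 13, 13, 131], [184.1, 246.1]), ([286, 241, 25, 28, 526], [298.2, 254.7]), ([226, 247, 31, 9, 236], [241.3, 250.7])]
11.9833 [ 420.40080072 -258.93299465  259.63653079] [-0.53326624 -0.17443657 -0.90551195]
```

View pics/side4.png

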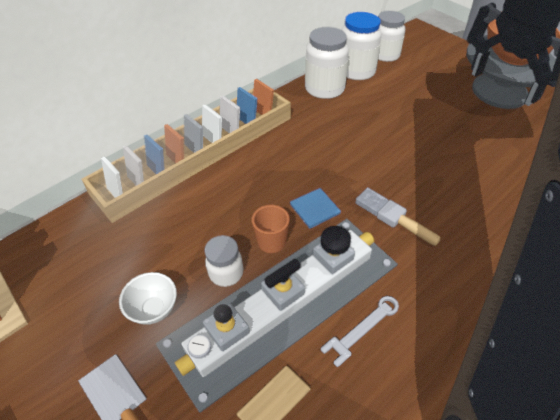

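The drain head is back at (335.1,239.5), the same pixel as before, and the other two knobs are unchanged. The gripper is drawn near the bowl at the upper right, so I'll check the top view.

View pics/top4.png

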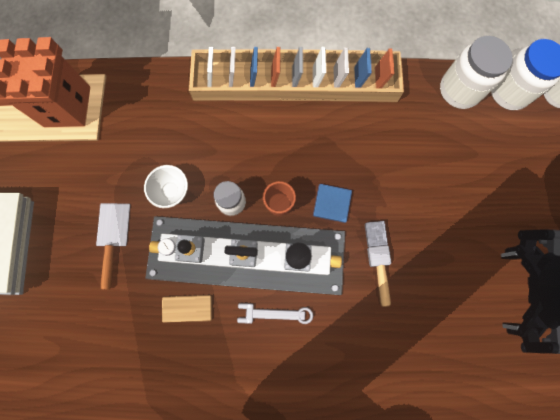

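The top view shows the knobs as before and the gripper at the right edge, at about (530,290). The bowl is out of this view, so I'll go back to clear space over the bench, high above the bar, before handing in.

```bash
python3 - <<'E'
from h import *
print(onz("side",(520,35),150))
movep([*D,240],sense()["orientation"]); sleep(0.3)
im=read_camera("side")[:,:,::-1]; cv2.imwrite("pics/side5.png",im); print(blobs("side",(190,210,370,350),im,72))
st=sense();print(st["t"],st["tcp_pos"],st["contact_force"],st["wrist_torque"])
E
```

```text
[ 566.9224008  -698.23414298  150.        ]
[([321, 226, 29, 28, 675], [335.1, 239.5]), ([265, 259, 35, 28, 444], [282.4, 272.9]), ([215, 305, 17, 17, 184], [224.0, 313.7])]
13.4333 [479.94893497  16.1327127  240.00482986] [ 0.04852982 -0.19868296 -0.43021525] [-0.03177499  0.04015109 -0.00067705]
```

View pics/side5.png

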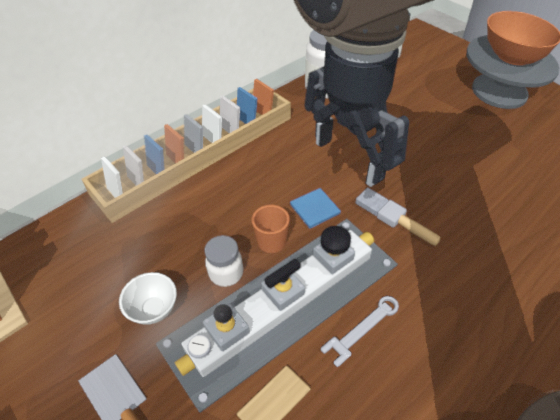

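The bowl is undisturbed at (520,45); it stands 440 mm farther off in y than the gripper went. The knobs are unchanged and the robot is touching nothing.

```bash
python3 -c "
from plant import *
job_done(); print(sense()['t'])"
```

```text
the job is handed in; nothing more can be done
the job is handed in; nothing more can be done
```

The drain line is blown out and the job is handed in. I pulled the mushroom knob (at the end of the bar away from the gauge) up 30.2 mm to its stop and held it out for about 2.4 s. I then pushed it down 30.2 mm to its hard stop and let go. The robot's clock read 13.4 s at my last check before handing in.

- **Drain knob:** in the last side picture its head is at (335.1, 239.5), the same pixel as before I started.
- **Ball and T-handle knobs:** the T-handle is where it was to within 0.1 pixel. The ball reads within about 1 pixel, which is no more than its mask varies with lighting.
- **Contact:** the gripper was open and clear above the bench, with under 0.5 N on the tool.
- **Disagreements:** the two views first put the drain head at about 84 mm high instead of 87–89 mm, and differed by about 2 mm across the table. That is roughly the calibration error, and the grip closed on the head normally. In the last top picture the drain head's mask reads about 1 pixel from before, and shadow blurs it there.

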